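Restock the jam racks, older jar to the front

TASK

Guests have emptied the front bays of the three preserve racks: in the two racks that still hold a jar in the back bay, bring that older jar forward into the front bay and stand the fresh jar of the same kind (same lid colour) behind it; the fresh honey jar goes into the front bay of the empty rack, whose back bay stays empty. Every jar ends upright on the floor of its bay and let go; set the glass down gently, tip no jar over, and leave the table sign and the tall mill where they are.

Things in the scene. Friction and masses are not known exactly. Their poses are not given: they have to be found in the camera images.
- old_green: Older jar, green lid, pink jam in clear glass, 59 mm across (lid 57 mm), 75 mm tall. Origin: centre of its bottom; z up along its axis; round, so its yaw means nothing. Loose, about 0.3 kg. Starts in the back bay of rack_green.
- old_red: Older jar, red lid, pale orange marmalade in clear glass, 58 mm across (lid 54 mm), 75 mm tall. Origin: centre of its bottom; z up along its axis; round, so its yaw means nothing. Loose, about 0.3 kg. Starts in the back bay of rack_red.
- fresh_green: Fresh jar, same looks and size as old_green (green lid, pink jam, 59 mm across), 75 mm tall. Origin: centre of its bottom; z up along its axis; round, so its yaw means nothing. Loose, about 0.3 kg. Starts on the worktop, off the racks.
- fresh_red: Fresh jar, same looks and size as old_red (red lid, pale orange marmalade, 58 mm across), 75 mm tall. Origin: centre of its bottom; z up along its axis; round, so its yaw means nothing. Loose, about 0.3 kg. Starts on the worktop, off the racks.
- fresh_honey: Fresh honey jar, gold lid 56 mm across, amber honey in clear glass, 58 mm across, 75 mm tall. Origin: centre of its bottom; z up along its axis; round, so its yaw means nothing. Loose, about 0.3 kg. Starts on the worktop, off the racks.
- rack_green: The jar rack that holds only old_green at the start. Wooden, fixed, 190 (x) x 94 mm. Origin: centre of the underside; +x runs from the low front to the high back. Two bays, 82 (x) x 80 mm inside, floor 10 mm above the origin: front bay centre at x = -0.047, back bay centre at x = +0.047, y = 0. Tops: bar between the bays 19, sides 25, front lip 24, back board 38 mm above the origin.
- rack_red: The jar rack that holds only old_red at the start. Wooden, fixed, 190 (x) x 94 mm. Origin: centre of the underside; +x runs from the low front to the high back. Two bays, 82 (x) x 80 mm inside, floor 10 mm above the origin: front bay centre at x = -0.047, back bay centre at x = +0.047, y = 0. Tops: bar between the bays 19, sides 25, front lip 24, back board 38 mm above the origin.
- rack_empty: The jar rack that is empty at the start. Wooden, fixed, 190 (x) x 94 mm. Origin: centre of the underside; +x runs from the low front to the high back. Two bays, 82 (x) x 80 mm inside, floor 10 mm above the origin: front bay centre at x = -0.047, back bay centre at x = +0.047, y = 0. Tops: bar between the bays 19, sides 25, front lip 24, back board 38 mm above the origin.
- sign: Small table sign behind the racks: black foot, clear upright card holder; 45 x 66 mm, 64 mm tall. Bystander, loose. Origin: centre of its underside.
- mill: Tall turned pepper mill of brown wood, 52 mm across, 160 mm tall, at the back to the left of the racks. Bystander, loose. Origin: centre of its underside.

How it is judged (in metres and radians):
At the end, for the whole second after the job is handed in: Older green and red jars in the front bays of their racks, their fresh fellows in the back bays, honey in the front bay of the empty rack: each within 14 mm of the bay centre, on the floor within 5 mm, leaning under 0.08 rad, let go, at rest; sign and mill moved under 15 mm (x of old_green in the frame of rack_green between -0.061 and -0.033 m and y of old_green in the frame of rack_green between -0.014 and 0.014 m and z of old_green in the frame of rack_green between 0.005 and 0.015 m and angle between each of old_green, old_red, fresh_green, fresh_red, fresh_honey's own z axis and vertical below 0.08 rad and linear speed of each of old_green, old_red, fresh_green, fresh_red, fresh_honey below 0.02 m/s and contact force between the fingers and old_green below 0.1 N and x of old_red in the frame of rack_red between -0.061 and -0.033 m and y of old_red in the frame of rack_red between -0.014 and 0.014 m and z of old_red in the frame of rack_red between 0.005 and 0.015 m and contact force between the fingers and old_red below 0.1 N and x of fresh_green in the frame of rack_green between 0.033 and 0.061 m and y of fresh_green in the frame of rack_green between -0.014 and 0.014 m and z of fresh_green in the frame of rack_green between 0.005 and 0.015 m and contact force between the fingers and fresh_green below 0.1 N and x of fresh_red in the frame of rack_red between 0.033 and 0.061 m and y of fresh_red in the frame of rack_red between -0.014 and 0.014 m and z of fresh_red in the frame of rack_red between 0.005 and 0.015 m and contact force between the fingers and fresh_red below 0.1 N and x of fresh_honey in the frame of rack_empty between -0.061 and -0.033 m and y of fresh_honey in the frame of rack_empty between -0.014 and 0.014 m and z of fresh_honey in the frame of rack_empty between 0.005 and 0.015 m and contact force between the fingers and fresh_honey below 0.1 N and distance of each of sign, mill from where it was at the start of the episode below 0.015 m); the robot touches nothing.
It fails at once if a jar is tipped over (leans more than 0.7 rad) (angle between any of old_green, old_red, fresh_green, fresh_red, fresh_honey's own z axis and vertical above 0.7 rad).
It fails at once if a jar is dropped or slammed into a rack (more than 80 N between them) (contact force between any of old_green, old_red, fresh_green, fresh_red, fresh_honey and rack_green above 80 N or contact force between any of old_green, old_red, fresh_green, fresh_red, fresh_honey and rack_red above 80 N or contact force between any of old_green, old_red, fresh_green, fresh_red, fresh_honey and rack_empty above 80 N).
It fails at once if the sign or the mill is pushed (more than 15 mm) or tipped (distance of any of sign, mill from where it was at the start of the episode above 0.015 m or angle between any of sign, mill's own z axis and vertical above 0.3 rad).
It also fails if it takes over 99 s, if anything falls off the work surface, if the arm or the gripper's body presses on something with over 40 N, if the wrist force passes 120 N, or if a joint passes its speed limit or range.

ROBOT

A 6-joint arm with a two-finger parallel gripper is mounted at the origin on a cart in front of the work surface, level with it; the furniture and walls round the work are solid. World frame = base frame: x ahead of the robot, y to its left, z up, the work surface at z = 0. Lengths are in mm, angles in rad, forces in N, time in s.
With the tool pointing down it reaches from about 400 to 925 mm from the base axis. Payload 12.5 kg.
Tool frame: the origin (TCP) lies midway between the tips of the shut fingers; the grasp point (between the pads) lies 19 mm behind it (env.tcp_to_grasp is the distance from the TCP to the grasp point, in mm); z points along the fingers, y is the line along which they close (so a half turn about z gives the same grasp; the last joint's range is limited). The gripper opens to 95 mm and grips with 3 to 60 N. Pads are 20 mm wide; open, the fingers measure 119 mm over their backs; the gripper's body (75 mm by 180 mm) begins 59 mm behind the grasp point.
Start: joints at [-1.352, 0.491, 1.559, -0, 1.092, -0.106], TCP at [199.473, -592.332, 214.661] pointing down, gripper open.
Joint ranges: [-3.1, 3.1], [-0.84, 2.19], [0.05, 2.79], [-1.13, 4.28], [0.06, 2.93], [-2.69, 2.69]. Speed limits (rad/s): [2.22, 2.22, 2.79, 3.14, 3.14, 3.14].

INTERFACE

Orientations are given as [roll, pitch, yaw] about the fixed x, y, z axes, in that order (R = Rz(yaw) Ry(pitch) Rx(roll)).
In Python, from cell import env gives the robot as it stands. The module is installed in compiled form; this text tells all that it offers.
- The arm moves only by the tool step_arm, never from a script. Its argument "plan" is a list that holds one entry, the list of rows, each a list of 5 numbers: the shift along the tool's x, y, z in mm, then the turn about the tool's z in degrees, then the opening, from -1 (shut) to 1 (fully open). A call has 1 to 8 rows; each row is the pose to reach, as a shift and turn from the pose commanded when the call began, along the tool's axes at that moment; what a row does not reach only later rows make up. A row lasts 1/12 s, in which the tool goes at most 41.7 mm and 7.16 degrees, less where a joint would pass 70% of its speed; a pose out of reach is approached as far as the arm can. A call with a gripper value outside its range is refused whole. The fingers move at their own pace and stop on an object; the grip force is fixed at half the most. Time passes only in rows, so rows that repeat a pose let the fingers close. It gives the time, the measured TCP pose, the force, the opening and the grip force at its end, in the units of the state.
- env.state(): the state, without advancing time (a new reading comes with each control period).
- env.read_camera(name): name is "side" or "top" or "wrist"; returns the picture (400x640x3 uint8, blue, green, red); there is no depth.
- env.get_calibration(name): a dict with "K" (3x3 intrinsics, pixels), "extrinsics" (4x4, takes a point from world to camera coordinates). Camera axes: x right, y up, looking along -z (the intrinsics and any distortion apply to the point x, -y, -z); pixel columns grow to the right and rows downward; lengths in mm; the calibration is good to about 2 mm. The wrist camera is an equidistant fisheye: a pixel r from the principal point sees the ray r / f radians off the axis. A picture is of the moment at which its call begins: read the wrist's pose just before it. get_calibration takes no time and is no camera call; for the wrist camera it gives the pose at the moment of the call.
- env.job_done(): hands the job in; it is judged then, once.
The state is a dict: "t": time; "joints": joint angles; "qvel": joint speeds; "tau": joint torques, N m; "eef_pos": TCP position; "tcp_rot": TCP orientation; "ft_force": force on the tool from outside, world axes, zero at the start; "moment": the same for the moment, N m; "opening": opening from 0.0 (shut) to 1.0 (fully open); "grip_force": force on a finger pad.
Only numpy, scipy, OpenCV 4.12 (cv2) and the standard library are available. Lean on these libraries where they do the work, as an engineer would, in place of code of your own. Each camera call takes 0.05 s, during which the arm holds its last target. There are 200 camera calls.

## Working session

There is one attempt and no reset: what is moved stays moved. The work goes in short steps, Python scripts to look and compute and a tool call to move; the robot and the scene stay as the last step left them, time stands still between calls to the robot, and variables do not carry over. Pictures are saved under pics/ and viewed, at most 14 in all, crops included, and the job is handed in when it is done.

Besides the shell and the picture viewer there is one more tool, called after ">>>" in YAML: its name, and indented under it one key for each argument. step_arm: Moves the arm, as the interface text tells. Its arguments: {"type":"object","properties":{"plan":{"type":"array"}},"required":["plan"]}

```bash
mkdir -p pics; python3 - <<'E'
from cell import env
import cv2,numpy as np
print(env.state()['t'],env.state()['tcp_rot'],env.tcp_to_grasp)
for n in('top','side'):
    cv2.imwrite(f'pics/{n}0.png',env.read_camera(n)); c=env.get_calibration(n); print(n,np.round(c['K'],1).tolist(),np.round(c['extrinsics'],3).tolist(),[k for k in c])
E
```

```text
0.0 [-3.14047077e+00 -1.02082575e-04  3.24765404e-01] 18.8
top [[444.6, 0.0, 313.3], [0.0, 444.6, 195.0], [0.0, 0.0, 1.0]] [[0.016, -1.0, -0.007, 80.472], [0.991, 0.015, 0.131, -582.672], [-0.131, -0.009, 0.991, -1243.418], [0.0, 0.0, 0.0, 1.0]] ['K', 'extrinsics']
side [[470.5, 0.0, 319.1], [0.0, 470.5, 195.9], [0.0, 0.0, 1.0]] [[-0.846, -0.533, -0.023, 523.553], [0.294, -0.501, 0.814, -143.001], [-0.445, 0.682, 0.581, -922.052], [0.0, 0.0, 0.0, 1.0]] ['K', 'extrinsics']
```

View pics/top0.png

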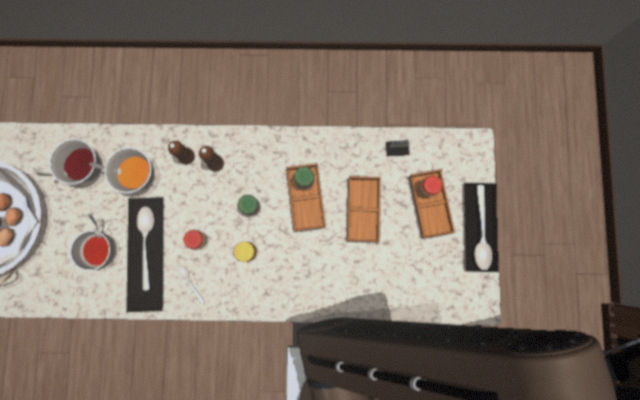

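View pics/side0.png

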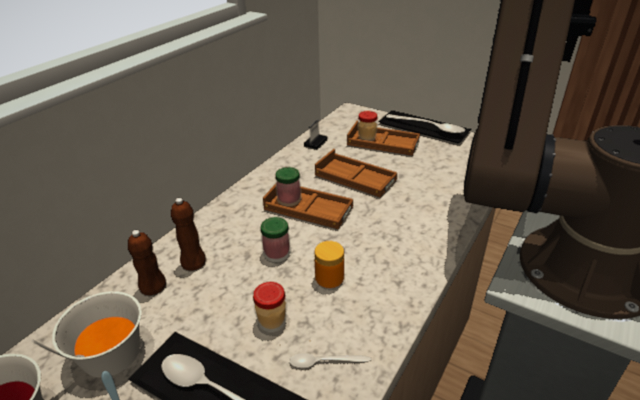

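The top view shows the racks: green at about (305,198), empty (363,209), red (431,204). The fresh jars are green (248,205), red (193,239) and honey (244,252). The mills are at the back left, around (180,150) and (210,157), and the sign is at (398,148).

```bash
cat > h.py <<'E'
import numpy as np,cv2
from scipy.spatial.transform import Rotation as R
from cell import env
def plane(c,uv,z):
    uv=np.atleast_2d(uv).astype(float);K=c['K'];E=np.array(c['extrinsics'])
    d=np.c_[(uv[:,0]-K[0][2])/K[0][0],-(uv[:,1]-K[1][2])/K[1][1],-np.ones(len(uv))]@E[:3,:3]
    C=-E[:3,:3].T@E[:3,3]
    return C+d*((z-C[2])/d[:,2])[:,None]
def blobs(im,lo,hi,box,mn=60):
    u0,v0,u1,v1=box
    m=cv2.inRange(cv2.cvtColor(im,cv2.COLOR_BGR2HSV),lo,hi);k=np.zeros_like(m);k[v0:v1,u0:u1]=255
    m=cv2.morphologyEx(m&k,cv2.MORPH_CLOSE,np.ones((3,3)))
    cs,_=cv2.findContours(m,cv2.RETR_EXTERNAL,cv2.CHAIN_APPROX_NONE)
    return [c for c in cs if cv2.contourArea(c)>mn]
def go(x,y,z,yaw=None):
    s=env.state();r=R.from_euler('xyz',s['tcp_rot']);d=r.inv().apply(np.array([x,y,z])-s['eef_pos'])
    a=r.as_matrix(); cur=np.degrees(np.arctan2(a[1,1],a[0,1])) # direction of tool y
    t=0
    if yaw is not None: t=-((yaw-cur+90)%180-90)
    print('t',round(s['t'],2),'pos',np.round(s['eef_pos'],1),'ydir',round(cur,1),'shift',np.round(d,1),'turn',round(t,1),'j',np.round(s['joints'],2))
E
python3 - <<'E'
from h import *
im=cv2.imread('pics/top0.png');c=env.get_calibration('top')
hsv=cv2.cvtColor(im,cv2.COLOR_BGR2HSV)
for p in[(305,215),(363,209),(431,215),(248,205),(193,239),(244,252),(304,177),(433,185),(330,215)]: print(p,hsv[p[1],p[0]])
B=(170,130,462,270)
for n,lo,hi in(('green',(50,60,30),(90,255,255)),('red',(0,185,120),(5,255,255)),('red2',(172,150,120),(180,255,255)),('gold',(22,140,120),(35,255,255))):
    for b in blobs(im,lo,hi,B):
        (u,v),r=cv2.minEnclosingCircle(b); M=cv2.moments(b);w=(M['m10']/M['m00'],M['m01']/M['m00'])
        print(n,np.round((u,v,r,*w),1),'z75',plane(c,w,75)[0,:2].round(1),'z85',plane(c,w,85)[0,:2].round(1))
for b in blobs(im,(5,110,60),(18,255,255),(280,155,462,245),500):
    P=plane(c,b[:,0],16)[:,:2].astype(np.float32); print('rack',np.round(cv2.minAreaRect(b)[0],0),cv2.minAreaRect(P),len(b),'n')
E
```

```text
(305, 215) [ 13 143 196]
(363, 209) [ 13 140 180]
(431, 215) [ 12 147 192]
(248, 205) [ 60  73 123]
(193, 239) [  2 155 194]
(244, 252) [ 26 137 212]
(304, 177) [ 61  75 126]
(433, 185) [  2 170 206]
(330, 215) [ 26  20 214]
green [247.5 204.5   8.9 247.6 204.4] z75 [547.  272.7] z85 [545.9 271.1]
green [303.8 176.2   9.2 303.6 176.5] z75 [628.7 117.5] z85 [626.9 117.2]
rack [363. 209.] ((546.438232421875, -56.470985412597656), (90.10903930664062, 186.0397491455078), 88.54280853271484) 181 n
rack [431. 204.] ((565.341552734375, -254.82650756835938), (186.19390869140625, 91.8577651977539), 11.725147247314453) 178 n
rack [305. 197.] ((578.5057983398438, 113.49443817138672), (186.5126953125, 88.86627960205078), 8.183794021606445) 230 n
```

```bash
python3 - <<'E'
from h import *
im=cv2.imread('pics/top0.png');c=env.get_calibration('top')
B=(170,130,462,270)
for n,lo,hi in(('red',(0,150,120),(6,255,255)),('gold',(22,100,120),(35,255,255))):
    for b in blobs(im,lo,hi,B):
        (u,v),r=cv2.minEnclosingCircle(b); M=cv2.moments(b);w=(M['m10']/M['m00'],M['m01']/M['m00'])
        print(n,np.round((u,v,r,*w),1),'z75',plane(c,w,75)[0,:2].round(1),'z85',plane(c,w,85)[0,:2].round(1))
for n,x,y,a in(('g',578.5,113.5,8.2),('e',546.4,-56.5,-1.5),('r',565.3,-254.8,11.7)):
    t=np.radians(a); print(n,[np.round((x+s*47*np.cos(t),y+s*47*np.sin(t)),1) for s in(-1,1)])
go(608,-245,160,101.7)
E
```

```text
red [193.5 239.    7.6 193.  239.1] z75 [448.1 420.6] z85 [447.9 417.9]
red [432.5 184.8   9.5 432.4 184.7] z75 [ 610.8 -244. ] z85 [ 609.2 -241.4]
gold [243.7 251.1  10.1 243.8 251.2] z75 [417.2 278.7] z85 [417.2 277.1]
g [array([532. , 106.8]), array([625. , 120.2])]
e [array([499.4, -55.3]), array([593.4, -57.7])]
r [array([ 519.3, -264.3]), array([ 611.3, -245.3])]
t 0.1 pos [ 199.4 -592.1  214.1] ydir -71.4 shift [ 498.  -198.5   54.4] turn 6.9 j [-1.35  0.49  1.56 -0.    1.09 -0.11]
```

>>> step_arm:
  plan:
    - [[290,-116,20,7,1],[290,-116,20,7,1],[290,-116,20,7,1],[290,-116,20,7,1],[290,-116,20,7,1],[290,-116,20,7,1],[290,-116,20,7,1],[290,-116,20,7,1]]

```text
t: 0.77
eef_pos: [439.7, -386.8, 194.2]
tcp_rot: [-3.141, 0.0, 0.205]
ft_force: [-0.4, -1.0, 0.4]
opening: 0.999
grip_force: 0.0
```

```bash
python3 - <<'E'
from h import *
go(610,-243,150,101.7)
E
```

```text
t 0.77 pos [ 439.7 -386.8  194.2] ydir -78.3 shift [ 196.  -106.1   44.3] turn 0.0 j [-0.83  0.46  1.68  0.    1.    0.53]
```

>>> step_arm:
  plan:
    - [[196,-106,20,0,1],[196,-106,20,0,1],[196,-106,20,0,1],[196,-106,20,0,1],[196,-106,20,0,1],[196,-106,20,0,1],[196,-106,44,0,1],[196,-106,44,0,1]]

```text
t: 1.43
eef_pos: [607.0, -245.0, 146.9]
tcp_rot: [-3.138, 0.004, 0.205]
ft_force: [-0.5, -0.6, -1.7]
opening: 1.003
grip_force: 0.0
```

```bash
python3 - <<'E'
from h import *
go(610,-243,38,101.7)
c=env.get_calibration('wrist');print(np.round(c['K'],1).tolist(),np.round(c['extrinsics'],3).tolist())
cv2.imwrite('pics/w1.png',env.read_camera('wrist'))
E
```

```text
t 1.43 pos [ 607.  -245.   146.9] ydir -78.3 shift [  3.8  -1.  108.9] turn 0.0 j [-0.48  0.6   1.55 -0.    1.    0.88]
[[309.7, 0.0, 321.8], [0.0, 309.7, 200.6], [0.0, 0.0, 1.0]] [[0.203, -0.979, -0.003, -362.745], [0.936, 0.195, -0.292, -506.874], [0.286, 0.056, 0.956, -486.902], [0.0, 0.0, 0.0, 1.0]]
```

View pics/w1.png

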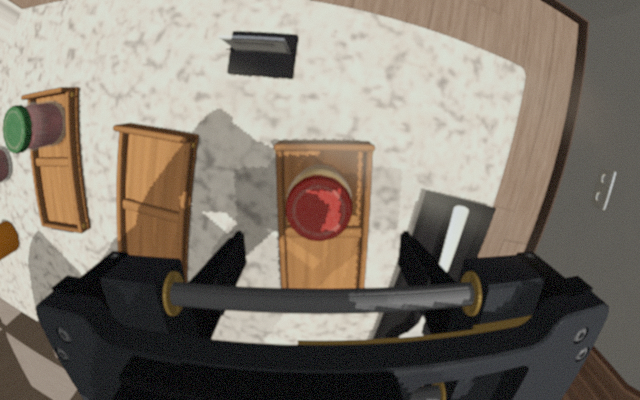

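The wrist view is centred on the red rack: the red lid is at (319,208) and the rack's back corners are at (276,143) and (373,143). Its sides run parallel to the fingers' approach.

```bash
cat >> h.py <<'E'
def wplane(c,uv,z):
    uv=np.atleast_2d(uv).astype(float);K=c['K'];E=np.array(c['extrinsics'])
    p=(uv-[K[0][2],K[1][2]])/K[0][0];r=np.linalg.norm(p,axis=1);s=np.where(r>1e-9,np.sin(r)/np.maximum(r,1e-9),1)
    d=np.c_[p[:,0]*s,-p[:,1]*s,-np.cos(r)]@E[:3,:3];C=-E[:3,:3].T@E[:3,3]
    return C+d*((z-C[2])/d[:,2])[:,None]
def lid(col,z,save=None):
    c=env.get_calibration('wrist');im=env.read_camera('wrist')
    if save: cv2.imwrite(save,im)
    lo,hi={'red':((0,140,90),(6,255,255)),'green':((45,70,25),(90,255,255)),'gold':((20,110,90),(35,255,255))}[col]
    for b in blobs(im,lo,hi,(0,0,640,290),500):
        P=wplane(c,b[:,0],z)[:,:2].astype(np.float32);(u,v),r=cv2.minEnclosingCircle(P);print(col,'wrist lid',round(u,1),round(v,1),'r',round(r,1),'px',b[:,0].mean(0).round())
E
python3 - <<'E'
from h import *
lid('red',85)
c=env.get_calibration('wrist')
P=wplane(c,[(276,143),(373,143)],38)[:,:2];print('back corners',P.round(1), np.hypot(*(P[1]-P[0])))
t=np.radians(11.7);print('pred',[(565.3+95*np.cos(t)-s*47*np.sin(t),-254.8+95*np.sin(t)+s*47*np.cos(t)) for s in(1,-1)])
E
```

```text
red wrist lid 611.4 -241.5 r 26.7 px [317. 206.]
back corners [[ 649.5 -195.2]
 [ 667.5 -282.3]] 88.99887074783805
pred [(np.float64(648.7951641273116), np.float64(-189.51173484190832)), (np.float64(667.8571698908238), np.float64(-281.5586790403543))]
```

```bash
python3 - <<'E'
from h import *
go(610.5,-241.5,39,101.7)
E
```

```text
t 1.53 pos [ 607.2 -246.8  150.1] ydir -78.4 shift [  4.5  -4.3 111.1] turn -0.1 j [-0.49  0.6   1.55 -0.    1.    0.88]
```

>>> step_arm:
  plan:
    - [[4.5,-4.5,40,0,1],[4.5,-4.5,80,0,1],[4.5,-4.5,105,0,1],[4.5,-4.5,111,0,1],[4.5,-4.5,111,0,1],[4.5,-4.5,111,0,1]]

```text
t: 2.03
eef_pos: [612.0, -242.3, 41.5]
tcp_rot: [3.14, -0.002, 0.202]
ft_force: [-0.2, -0.0, 0.4]
opening: 1.004
grip_force: 0.0
```

>>> step_arm:
  plan:
    - [[0,0,0,0,-1],[0,0,0,0,-1],[0,0,0,0,-1],[0,0,0,0,-1],[0,0,0,0,-1],[0,0,0,0,-1],[0,0,0,0,-1]]

```text
t: 2.62
eef_pos: [611.5, -241.2, 39.8]
tcp_rot: [3.142, 0.0, 0.203]
ft_force: [0.1, 1.1, 2.5]
opening: 0.585
grip_force: 30.0
```

```bash
python3 - <<'E'
from h import *
go(519.3,-265.5,40,101.7); print(env.state()['grip_force'])
E
```

```text
t 2.62 pos [ 611.5 -241.2   39.8] ydir -78.4 shift [-95.2   5.3  -0.2] turn -0.1 j [-0.48  0.73  1.62 -0.    0.79  0.89]
30.009984634816647
```

>>> step_arm:
  plan:
    - [[0,0,-15,0,-1],[0,0,-28,0,-1],[-30,2,-28,0,-1],[-60,4,-28,0,-1],[-85,5,-28,0,-1],[-95,5,-28,0,-1],[-95,5,-28,0,-1],[-95,5,-28,0,-1]]

```text
t: 3.28
eef_pos: [520.0, -265.7, 68.2]
tcp_rot: [3.141, -0.001, 0.202]
ft_force: [0.7, -0.7, -3.0]
opening: 0.587
grip_force: 30.0
```

>>> step_arm:
  plan:
    - [[0,0,8,0,-1],[0,0,16,0,-1],[0,0,21,0,-1],[0,0,24,0,-1],[0,0,26,0,-1],[0,0,26,0,-1]]

```text
t: 3.78
eef_pos: [519.4, -265.0, 40.9]
tcp_rot: [-3.141, 0.001, 0.203]
ft_force: [-0.7, -0.4, -3.3]
opening: 0.585
grip_force: 30.0
```

```bash
python3 - <<'E'
from h import *
go(519.3,-265.5,39.5,101.7); print(env.state()['grip_force'],env.state()['ft_force'])
E
```

```text
t 3.78 pos [ 519.4 -265.    40.9] ydir -78.4 shift [-0.2  0.4  1.4] turn -0.1 j [-0.59  0.66  1.81 -0.    0.67  0.78]
29.99956414103508 [-0.6515191  -0.4366714  -3.27738943]
```

>>> step_arm:
  plan:
    - [[0,0,1,0,-1],[0,0,1.5,0,-1],[0,0,1.5,0,1],[0,0,1.5,0,1],[0,0,1.5,0,1],[0,0,1.5,0,1],[0,0,1.5,0,1],[0,0,1.5,0,1]]

```text
t: 4.45
eef_pos: [519.5, -265.3, 40.3]
tcp_rot: [3.141, -0.0, 0.203]
ft_force: [-0.4, 0.1, -1.0]
opening: 0.948
grip_force: 0.0
```

>>> step_arm:
  plan:
    - [[0,0,-35,0,1],[0,0,-75,0,1],[0,0,-112,0,1],[-40,0,-112,0,1],[-40,0,-112,0,1],[-40,0,-112,0,1]]

```text
t: 4.95
eef_pos: [479.3, -273.6, 152.8]
tcp_rot: [3.141, -0.0, 0.201]
ft_force: [0.5, 0.3, 0.6]
opening: 0.998
grip_force: 0.0
```

```bash
python3 - <<'E'
from h import *
lid('red',85,'pics/w2.png')
go(618,116,170,98.2)
E
```

```text
red wrist lid 518.1 -265.5 r 26.6 px [321. 160.]
t 5.0 pos [ 480.  -273.5  152.3] ydir -78.4 shift [ 213.2 -354.   -17.7] turn 3.4 j [-0.64  0.46  1.81  0.    0.87  0.73]
```

View pics/w2.png

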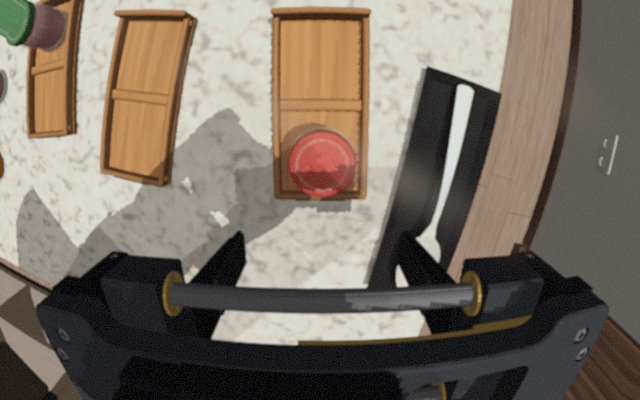

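The old red jar stands in the front bay, with its lid at (321,163) between walls at columns 275 and 367. Next is the old green jar.

>>> step_arm:
  plan:
    - [[130,-200,-18,3.4,1],[130,-200,-18,3.4,1],[130,-200,-18,3.4,1],[130,-200,-18,3.4,1],[130,-200,-18,3.4,1],[130,-200,-18,3.4,1],[130,-200,-18,3.4,1],[130,-200,-18,3.4,1]]

```text
t: 5.67
eef_pos: [568.0, -49.4, 169.3]
tcp_rot: [-3.141, 0.001, 0.147]
ft_force: [-0.4, -1.1, 0.1]
opening: 0.999
grip_force: 0.0
```

>>> step_arm:
  plan:
    - [[83,-154,0,0,1],[83,-154,0,0,1],[83,-154,0,0,1],[83,-154,0,0,1],[83,-154,0,0,1],[83,-154,0,0,1],[83,-154,0,0,1]]

```text
t: 6.25
eef_pos: [627.2, 112.2, 169.2]
tcp_rot: [3.141, 0.002, 0.143]
ft_force: [-0.6, -0.7, -0.2]
opening: 1.0
grip_force: 0.0
```

```bash
python3 - <<'E'
from h import *
lid('green',85,'pics/w3.png')
go(627,117,39,98.2)
E
```

```text
green wrist lid 558.9 267.7 r 29.4 px [159. 246.]
green wrist lid 631.4 117.9 r 27.5 px [316. 200.]
t 6.3 pos [627.1 111.5 169.5] ydir -81.8 shift [  0.8  -5.5 130.5] turn -0.0 j [ 0.07  0.55  1.58 -0.    1.01  1.5 ]
```

View pics/w3.png

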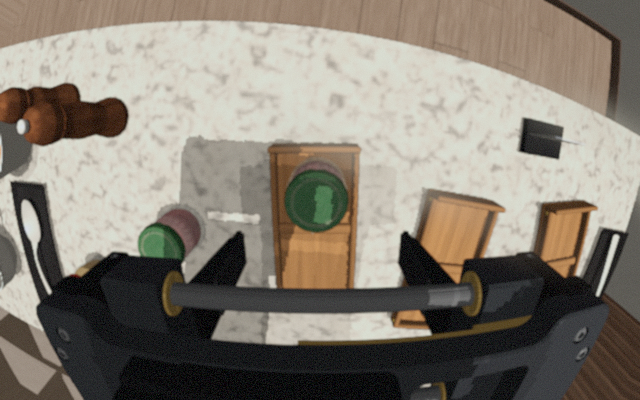

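The green lid is at (317,199), and the rack's back corners are at (269,147) and (359,147). The fingers straddle the jar.

```bash
python3 - <<'E'
from h import *
c=env.get_calibration('wrist')
P=wplane(c,[(269,146),(359,146)],38)[:,:2];print('back corners',P.round(1),P.mean(0))
t=np.radians(8.2);print('pred mid',578.5+95*np.cos(t),113.5+95*np.sin(t))
go(629,118,39,98.2)
E
```

```text
back corners [[666.3 169.5]
 [678.6  81.9]] [672.43520211 125.70456071]
pred mid 672.52874193624 127.0497487020236
t 6.3 pos [627.1 111.5 169.5] ydir -81.8 shift [  2.9  -6.2 130.5] turn -0.0 j [ 0.07  0.55  1.58 -0.    1.01  1.5 ]
```

>>> step_arm:
  plan:
    - [[3,-6,40,0,1],[3,-6,80,0,1],[3,-6,115,0,1],[3,-6,128,0,1],[3,-6,130,0,1],[3,-6,130,0,1],[3,-6,130,0,1]]

```text
t: 6.88
eef_pos: [630.7, 118.7, 42.1]
tcp_rot: [3.141, -0.003, 0.142]
ft_force: [-0.0, -0.5, -0.6]
opening: 0.998
grip_force: 0.0
```

>>> step_arm:
  plan:
    - [[0,0,0,0,-1],[0,0,0,0,-1],[0,0,0,0,-1],[0,0,0,0,-1],[0,0,0,0,-1],[0,0,0,0,-1],[0,0,0,0,-1]]

```text
t: 7.47
eef_pos: [629.7, 119.3, 40.3]
tcp_rot: [3.141, -0.0, 0.144]
ft_force: [-0.8, -1.8, 3.1]
opening: 0.618
grip_force: 30.0
```

```bash
python3 - <<'E'
from h import *
go(533,106,40,98.2)
E
```

```text
t 7.47 pos [629.7 119.3  40.3] ydir -81.8 shift [-97.6  -0.7   0.3] turn 0.0 j [ 0.08  0.72  1.66 -0.    0.76  1.51]
```

>>> step_arm:
  plan:
    - [[0,0,-15,0,-1],[0,0,-28,0,-1],[-30,0,-28,0,-1],[-60,0,-28,0,-1],[-85,0,-28,0,-1],[-97,0,-28,0,-1],[-97,0,-28,0,-1],[-97,0,-28,0,-1]]

```text
t: 8.13
eef_pos: [534.0, 105.6, 68.7]
tcp_rot: [3.141, -0.001, 0.143]
ft_force: [0.9, 0.5, -3.2]
opening: 0.617
grip_force: 30.0
```

>>> step_arm:
  plan:
    - [[0,0,8,0,-1],[0,0,16,0,-1],[0,0,21,0,-1],[0,0,24,0,-1],[0,0,26,0,-1],[0,0,27,0,-1],[0,0,27,0,-1]]

```text
t: 8.72
eef_pos: [533.6, 105.5, 40.8]
tcp_rot: [3.142, 0.0, 0.143]
ft_force: [0.2, -0.9, -3.9]
opening: 0.618
grip_force: 30.0
```

```bash
python3 - <<'E'
from h import *
go(533,106,40,98.2)
E
```

```text
t 8.72 pos [533.6 105.5  40.8] ydir -81.8 shift [-0.5 -0.6  0.8] turn 0.0 j [ 0.07  0.62  1.91 -0.    0.61  1.5 ]
```

>>> step_arm:
  plan:
    - [[0,0,1,0,-1],[0,0,1,0,-1],[0,0,1,0,1],[0,0,1,0,1],[0,0,1,0,1],[0,0,1,0,1],[0,0,1,0,1],[0,0,1,0,1]]

```text
t: 9.38
eef_pos: [533.7, 105.5, 40.2]
tcp_rot: [3.141, -0.0, 0.143]
ft_force: [0.2, -1.0, 0.5]
opening: 0.972
grip_force: 0.0
```

>>> step_arm:
  plan:
    - [[0,0,-35,0,1],[0,0,-75,0,1],[0,0,-112,0,1],[0,-40,-112,0,1],[14,-80,-112,0,1],[28,-120,-112,0,1],[38,-162,-112,0,1],[38,-162,-112,0,1]]

```text
t: 10.05
eef_pos: [548.2, 276.8, 152.1]
tcp_rot: [-3.14, -0.002, 0.147]
ft_force: [0.0, -0.7, 0.1]
opening: 0.997
grip_force: 0.0
```

```bash
python3 - <<'E'
from h import *
lid('green',75,'pics/w4.png')
go(549,271,28,98.2)
E
```

```text
green wrist lid 531.9 100.9 r 31.5 px [495. 244.]
green wrist lid 552.0 275.7 r 27.4 px [324. 204.]
t 10.1 pos [547.8 274.7 151.8] ydir -81.6 shift [  0.6   3.9 123.8] turn 0.2 j [0.36 0.54 1.66 0.   0.94 1.78]
```

View pics/w4.png

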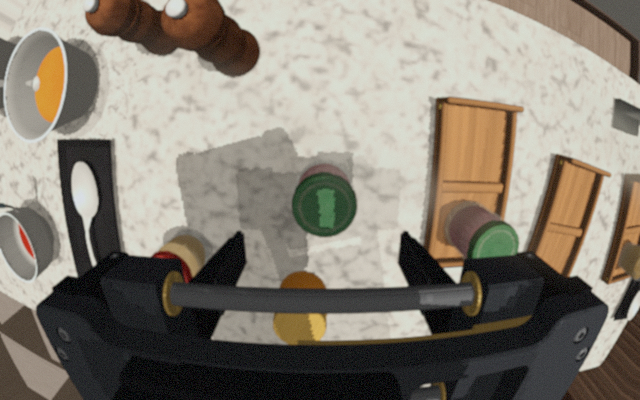

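The fresh green lid is at (324,204), midway between the fingers, and old green stands in its front bay. Descending.

>>> step_arm:
  plan:
    - [[2,0,40,0,1],[2,0,80,0,1],[2,0,112,0,1],[2,0,122,0,1],[2,0,124,0,1],[2,0,124,0,1]]

```text
t: 10.6
eef_pos: [550.4, 271.1, 28.6]
tcp_rot: [3.141, 0.0, 0.143]
ft_force: [-0.1, -0.6, -0.2]
opening: 1.001
grip_force: 0.0
```

>>> step_arm:
  plan:
    - [[0,0,0,0,-1],[0,0,0,0,-1],[0,0,0,0,-1],[0,0,0,0,-1],[0,0,0,0,-1],[0,0,0,0,-1],[0,0,0,0,-1]]

```text
t: 11.18
eef_pos: [550.2, 271.9, 28.6]
tcp_rot: [-3.141, -0.001, 0.143]
ft_force: [-1.1, 2.7, 5.4]
opening: 0.607
grip_force: 30.0
```

```bash
python3 - <<'E'
from h import *
go(626,119,150,98.2)
E
```

```text
t 11.18 pos [550.2 271.9  28.6] ydir -81.8 shift [  53.3  162.1 -121.4] turn 0.0 j [0.35 0.7  1.74 0.   0.69 1.78]
```

>>> step_arm:
  plan:
    - [[0,0,-35,0,-1],[0,0,-75,0,-1],[0,0,-115,0,-1],[13,40,-121,0,-1],[27,80,-121,0,-1],[40,120,-121,0,-1],[50,150,-121,0,-1],[53,162,-121,0,-1]]

```text
t: 11.85
eef_pos: [627.1, 114.7, 148.7]
tcp_rot: [3.141, 0.0, 0.14]
ft_force: [-1.1, -0.3, -2.3]
opening: 0.611
grip_force: 30.0
```

>>> step_arm:
  plan:
    - [[0,0,0,0,-1],[0,0,20,0,-1],[0,0,40,0,-1],[0,0,60,0,-1],[0,0,80,0,-1],[0,0,80,0,-1]]

```text
t: 12.35
eef_pos: [623.0, 119.8, 65.3]
tcp_rot: [-3.141, 0.007, 0.144]
ft_force: [-1.1, 0.8, -3.0]
opening: 0.608
grip_force: 30.0
```

```bash
python3 - <<'E'
from h import *
go(625.5,119,40,98.2)
E
```

```text
t 12.35 pos [623.  119.8  65.3] ydir -81.7 shift [ 2.5  1.1 25.3] turn 0.1 j [0.09 0.68 1.66 0.   0.81 1.51]
```

>>> step_arm:
  plan:
    - [[0,0,0,0,-1],[0,0,0,0,-1],[0,0,0,0,-1]]

```text
t: 12.6
eef_pos: [626.1, 119.3, 70.5]
tcp_rot: [3.141, -0.002, 0.144]
ft_force: [-0.3, -0.4, -1.9]
opening: 0.605
grip_force: 30.0
```

```bash
python3 - <<'E'
from h import *
go(625.5,119,40,98.2)
E
```

```text
t 12.6 pos [626.1 119.3  70.5] ydir -81.8 shift [-0.7  0.2 30.5] turn 0.0 j [ 0.08  0.67  1.66 -0.    0.81  1.51]
```

>>> step_arm:
  plan:
    - [[0,0,8,0,-1],[0,0,16,0,-1],[0,0,22,0,-1],[0,0,26,0,-1],[0,0,28,0,-1],[0,0,28,0,-1],[0,0,28,0,-1]]

```text
t: 13.18
eef_pos: [625.7, 118.8, 41.0]
tcp_rot: [3.142, 0.0, 0.143]
ft_force: [0.6, 0.4, -2.4]
opening: 0.61
grip_force: 30.0
```

>>> step_arm:
  plan:
    - [[0,0,1,0,-1],[0,0,2,0,-1],[0,0,2,0,-1]]

```text
t: 13.43
eef_pos: [625.6, 118.8, 39.1]
tcp_rot: [3.141, -0.0, 0.143]
ft_force: [-0.8, -0.5, -2.5]
opening: 0.606
grip_force: 30.0
```

>>> step_arm:
  plan:
    - [[0,0,0.7,0,-1],[0,0,0.7,0,1],[0,0,0.7,0,1],[0,0,0.7,0,1],[0,0,0.7,0,1],[0,0,0.7,0,1],[0,0,0.7,0,1]]

```text
t: 14.02
eef_pos: [625.7, 118.8, 38.5]
tcp_rot: [3.141, -0.0, 0.143]
ft_force: [0.3, -0.4, -0.1]
opening: 0.965
grip_force: 0.0
```

>>> step_arm:
  plan:
    - [[0,0,-35,0,1],[0,0,-75,0,1],[0,0,-112,0,1],[0,0,-112,0,1]]

```text
t: 14.35
eef_pos: [628.3, 119.1, 157.6]
tcp_rot: [3.141, -0.01, 0.143]
ft_force: [-0.1, 0.1, 0.5]
opening: 0.998
grip_force: 0.0
```

>>> step_arm:
  plan:
    - [[-30,-30,0,0,1],[-60,-60,0,0,1],[-90,-90,0,0,1],[-120,-120,0,0,1],[-150,-150,0,0,1],[-175,-180,0,0,1],[-183,-188,0,0,1],[-183,-188,0,0,1]]

```text
t: 15.02
eef_pos: [415.5, 280.3, 150.6]
tcp_rot: [-3.142, 0.0, 0.147]
ft_force: [0.9, 1.0, 0.6]
opening: 1.0
grip_force: 0.0
```

```bash
python3 - <<'E'
from h import *
lid('gold',75,'pics/w5.png')
go(417.5,279,28,98.2)
E
```

```text
gold wrist lid 420.6 282.3 r 27.9 px [321. 202.]
t 15.07 pos [417.2 279.5 150.6] ydir -81.6 shift [1.000e-01 5.000e-01 1.226e+02] turn 0.2 j [ 0.46  0.4   1.93 -0.    0.81  1.88]
```

View pics/w5.png

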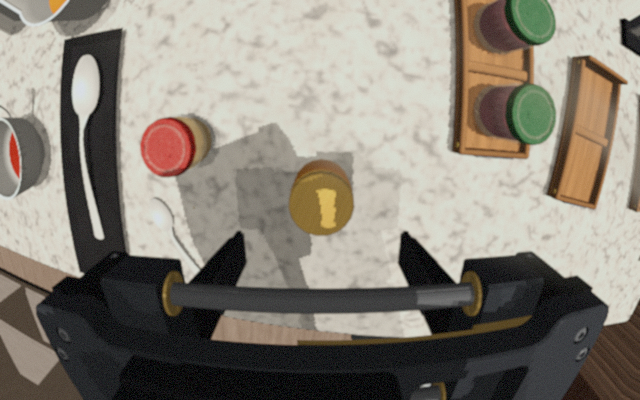

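Both green jars stand upright at (515,22) and (517,112). The honey lid is at (322,198), and a loose teaspoon lies to the left, around (160,212) to (200,265). I'll check finger clearance there.

```bash
python3 - <<'E'
from h import *
c=env.get_calibration('wrist');print(wplane(c,[(158,212),(200,265)],0).round())
go(419,280.5,28,98.2)
E
```

```text
[[360. 471.   0.]
 [298. 415.   0.]]
t 15.07 pos [417.2 279.5 150.6] ydir -81.6 shift [  1.8  -0.7 122.6] turn 0.2 j [ 0.46  0.4   1.93 -0.    0.81  1.88]
```

Clear.

>>> step_arm:
  plan:
    - [[2,-1,40,0,1],[2,-1,80,0,1],[2,-1,110,0,1],[2,-1,120,0,1],[2,-1,122,0,1],[2,-1,122,0,1]]

```text
t: 15.57
eef_pos: [420.4, 279.6, 28.5]
tcp_rot: [3.141, 0.0, 0.142]
ft_force: [0.2, -0.2, 1.2]
opening: 1.0
grip_force: 0.0
```

>>> step_arm:
  plan:
    - [[0,0,0,0,-1],[0,0,0,0,-1],[0,0,0,0,-1],[0,0,0,0,-1],[0,0,0,0,-1],[0,0,0,0,-1],[0,0,0,0,-1]]

```text
t: 16.15
eef_pos: [419.7, 280.3, 28.8]
tcp_rot: [-3.141, -0.001, 0.143]
ft_force: [-1.6, 1.4, 6.4]
opening: 0.603
grip_force: 30.0
```

```bash
python3 - <<'E'
from h import *
go(499.5,-56,150,88.5)
E
```

```text
t 16.15 pos [419.7 280.3  28.8] ydir -81.8 shift [  31.1  344.2 -121.3] turn 9.7 j [0.46 0.61 2.02 0.   0.52 1.89]
```

>>> step_arm:
  plan:
    - [[0,0,-35,0,-1],[0,0,-75,0,-1],[0,0,-115,0,-1],[4,35,-121,3,-1],[8,75,-121,6,-1],[12,115,-121,9.7,-1],[16,155,-121,9.7,-1],[18,180,-121,9.7,-1]]

```text
t: 16.82
eef_pos: [463.1, 101.6, 149.3]
tcp_rot: [3.141, 0.0, -0.027]
ft_force: [0.6, 0.5, -3.2]
opening: 0.606
grip_force: 30.0
```

```bash
python3 - <<'E'
from h import *
go(499.5,-56,150,88.5)
E
```

```text
t 16.82 pos [463.1 101.6 149.3] ydir -91.6 shift [ 40.6 156.6  -0.6] turn -0.1 j [ 0.08  0.37  1.99 -0.    0.78  1.68]
```

>>> step_arm:
  plan:
    - [[10,38,0,0,-1],[20,77,0,0,-1],[30,115,0,0,-1],[38,145,0,0,-1],[40,155,0,0,-1],[40,155,0,0,-1],[40,155,0,0,-1]]

```text
t: 17.4
eef_pos: [498.4, -51.5, 149.0]
tcp_rot: [-3.141, 0.001, -0.027]
ft_force: [-1.0, 0.4, -3.6]
opening: 0.606
grip_force: 30.0
```

```bash
python3 - <<'E'
from h import *
go(499.5,-56,40,88.5)
cv2.imwrite('pics/w6.png',env.read_camera('wrist'))
E
```

```text
t 17.4 pos [498.4 -51.5 149. ] ydir -91.6 shift [  1.4   4.5 109. ] turn -0.1 j [-0.23  0.4   1.93  0.    0.81  1.36]
```

View pics/w6.png

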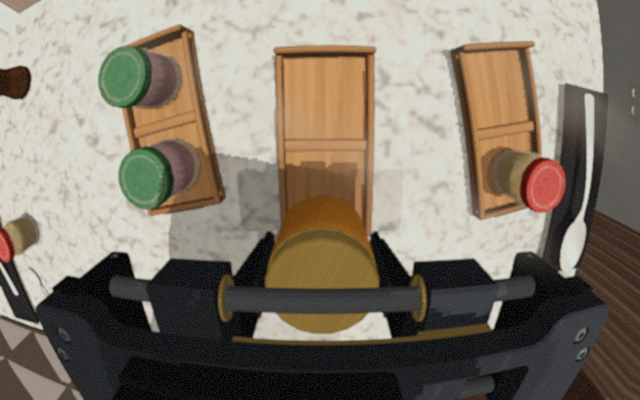

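The empty rack sits straight ahead, with its back corners at (275,48) and (376,48). The honey jar hangs upright over the front bay.

```bash
python3 - <<'E'
from h import *
c=env.get_calibration('wrist');P=wplane(c,[(275,48),(376,48)],38);print(P.round(1),P.mean(0), wplane(c,[(323,145)],19).round(1))
go(499.5,-56,70,88.5)
E
```

```text
[[ 639.2  -12.7   38. ]
 [ 637.1 -103.2   38. ]] [638.1470068 -57.9104884  38.       ] [[545.9 -53.3  19. ]]
t 17.45 pos [498.4 -50.8 149.1] ydir -91.5 shift [ 1.4  5.1 79.1] turn 0.0 j [-0.23  0.4   1.93  0.    0.81  1.36]
```

>>> step_arm:
  plan:
    - [[1,5,20,0,-1],[1,5,40,0,-1],[1,5,60,0,-1],[1,5,75,0,-1],[1,5,79,0,-1],[1,5,79,0,-1],[1,5,79,0,-1],[1,5,79,0,-1]]

```text
t: 18.12
eef_pos: [500.3, -56.2, 71.4]
tcp_rot: [3.141, -0.001, -0.025]
ft_force: [0.3, 0.6, -3.3]
opening: 0.605
grip_force: 30.0
```

```bash
python3 - <<'E'
from h import *
go(499.5,-56,40,88.5)
E
```

```text
t 18.12 pos [500.3 -56.2  71.4] ydir -91.4 shift [-0.8 -0.2 31.4] turn 0.1 j [-0.24  0.53  2.   -0.    0.62  1.35]
```

>>> step_arm:
  plan:
    - [[0,0,8,0,-1],[0,0,16,0,-1],[0,0,23,0,-1],[0,0,27,0,-1],[0,0,29,0,-1],[0,0,30,0,-1],[0,0,30,0,-1],[0,0,30,0,-1]]

```text
t: 18.78
eef_pos: [499.9, -56.6, 40.5]
tcp_rot: [3.141, -0.0, -0.026]
ft_force: [0.2, 0.3, -2.8]
opening: 0.6
grip_force: 30.0
```

>>> step_arm:
  plan:
    - [[0,0,1,0,-1],[0,0,2,0,-1],[0,0,2,0,-1]]

```text
t: 19.03
eef_pos: [500.0, -56.6, 38.8]
tcp_rot: [3.141, -0.001, -0.026]
ft_force: [-0.5, 1.0, 1.1]
opening: 0.607
grip_force: 30.0
```

>>> step_arm:
  plan:
    - [[0,0,0,0,1],[0,0,0,0,1],[0,0,0,0,1],[0,0,0,0,1],[0,0,0,0,1],[0,0,0,0,1]]

```text
t: 19.53
eef_pos: [499.9, -56.6, 38.4]
tcp_rot: [3.141, -0.0, -0.026]
ft_force: [-1.0, -0.6, 0.6]
opening: 0.965
grip_force: 0.0
```

>>> step_arm:
  plan:
    - [[0,0,-35,0,1],[0,0,-75,0,1],[0,0,-112,0,1],[-4,-35,-112,0,1],[-10,-75,-112,0,1],[-15,-115,-112,0,1],[-20,-155,-112,0,1],[-25,-190,-112,0,1]]

```text
t: 20.2
eef_pos: [479.2, 136.1, 150.6]
tcp_rot: [-3.142, -0.0, -0.026]
ft_force: [1.7, -0.4, -0.0]
opening: 0.998
grip_force: 0.0
```

>>> step_arm:
  plan:
    - [[-5,-40,0,0,1],[-10,-80,0,0,1],[-15,-120,0,0,1],[-20,-160,0,0,1],[-25,-200,0,0,1],[-32,-240,0,0,1],[-37,-275,0,0,1],[-39,-285,0,0,1]]

```text
t: 20.87
eef_pos: [447.1, 424.1, 150.1]
tcp_rot: [-3.141, -0.0, -0.023]
ft_force: [-0.0, -0.1, -0.4]
opening: 0.999
grip_force: 0.0
```

```bash
python3 - <<'E'
from h import *
lid('red',75,'pics/w7.png')
go(449,422,28,88.5)
E
```

```text
red wrist lid 432.2 668.5 r 32.7 px [ 90. 228.]
red wrist lid 451.8 425.6 r 26.7 px [321. 203.]
t 20.92 pos [447.  423.5 150. ] ydir -91.3 shift [  2.    1.6 122. ] turn 0.2 j [0.65 0.55 1.65 0.   0.94 2.24]
```

View pics/w7.png

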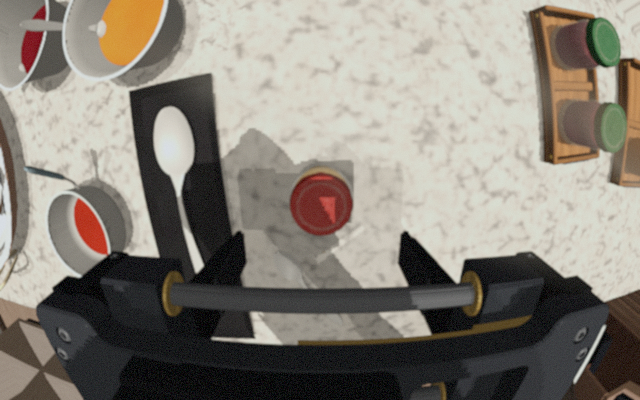

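The fresh red lid is at (321,203), centred between the fingers. The black tray is to the left and clear.

>>> step_arm:
  plan:
    - [[2.5,1,40,0,1],[2.5,1,80,0,1],[2.5,1,110,0,1],[2.5,1,120,0,1],[2.5,1,122,0,1],[2.5,1,122,0,1]]

```text
t: 21.42
eef_pos: [451.2, 418.4, 28.9]
tcp_rot: [3.141, 0.0, -0.027]
ft_force: [1.6, 0.9, 1.1]
opening: 1.002
grip_force: 0.0
```

>>> step_arm:
  plan:
    - [[0,0,0,0,-1],[0,0,0,0,-1],[0,0,0,0,-1],[0,0,0,0,-1],[0,0,0,0,-1],[0,0,0,0,-1],[0,0,0,0,-1]]

```text
t: 22.0
eef_pos: [451.0, 419.3, 28.9]
tcp_rot: [-3.141, -0.001, -0.026]
ft_force: [-0.4, 2.7, 5.5]
opening: 0.588
grip_force: 30.0
```

>>> step_arm:
  plan:
    - [[0,0,-35,0,-1],[0,0,-75,0,-1],[0,0,-115,0,-1],[0,35,-132,0,-1],[0,75,-132,0,-1],[0,115,-132,0,-1],[0,155,-132,0,-1],[0,190,-132,0,-1]]

```text
t: 22.67
eef_pos: [444.8, 226.7, 160.3]
tcp_rot: [3.141, 0.001, -0.026]
ft_force: [0.7, 0.3, -1.9]
opening: 0.585
grip_force: 30.0
```

```bash
python3 - <<'E'
from h import *
go(611,-246,160,101.7)
E
```

```text
t 22.67 pos [444.8 226.7 160.3] ydir -91.5 shift [178.3 468.3   0.5] turn -13.2 j [ 0.34  0.38  1.92 -0.    0.83  1.94]
```

>>> step_arm:
  plan:
    - [[14,37,0,-2,-1],[28,74,0,-4,-1],[42,110,0,-6,-1],[56,147,0,-8,-1],[70,184,0,-10,-1],[84,220,0,-12,-1],[98,257,0,-13.2,-1],[110,290,0,-13.2,-1]]

```text
t: 23.33
eef_pos: [548.3, -66.2, 160.1]
tcp_rot: [-3.142, 0.001, 0.205]
ft_force: [0.7, 0.5, -1.9]
opening: 0.584
grip_force: 30.0
```

```bash
python3 - <<'E'
from h import *
go(611,-246,160,101.7)
E
```

```text
t 23.33 pos [548.3 -66.2 160.1] ydir -78.2 shift [2.480e+01 1.888e+02 1.000e-01] turn 0.1 j [-0.24  0.45  1.8  -0.    0.89  1.13]
```

>>> step_arm:
  plan:
    - [[5,36,0,0,-1],[10,75,0,0,-1],[15,115,0,0,-1],[20,150,0,0,-1],[24,178,0,0,-1],[25,187,0,0,-1],[25,187,0,0,-1],[25,187,0,0,-1]]

```text
t: 24.0
eef_pos: [609.9, -241.4, 159.7]
tcp_rot: [-3.14, 0.001, 0.204]
ft_force: [-0.3, 0.8, -2.1]
opening: 0.588
grip_force: 30.0
```

```bash
python3 - <<'E'
from h import *
go(611,-246,70,101.7)
E
```

```text
t 24.0 pos [ 609.9 -241.4  159.7] ydir -78.3 shift [ 0.3  4.9 89.7] turn -0.0 j [-0.48  0.59  1.54  0.    1.02  0.89]
```

>>> step_arm:
  plan:
    - [[0,4,20,0,-1],[0,4,40,0,-1],[0,4,60,0,-1],[0,4,78,0,-1],[0,4,88,0,-1],[0,4,89,0,-1],[0,4,89,0,-1],[0,4,89,0,-1]]

```text
t: 24.67
eef_pos: [611.8, -245.4, 72.6]
tcp_rot: [3.141, -0.001, 0.205]
ft_force: [0.3, -0.3, -1.7]
opening: 0.587
grip_force: 30.0
```

```bash
python3 - <<'E'
from h import *
go(611,-246,40,101.7)
E
```

```text
t 24.67 pos [ 611.8 -245.4   72.6] ydir -78.3 shift [-1.   0.3 32.6] turn 0.0 j [-0.48  0.69  1.6  -0.    0.85  0.88]
```

>>> step_arm:
  plan:
    - [[-0.5,0,8,0,-1],[-0.5,0,16,0,-1],[-0.5,0,24,0,-1],[-0.5,0,28,0,-1],[-0.5,0,31,0,-1],[-0.5,0,31,0,-1],[-0.5,0,31,0,-1]]

```text
t: 25.25
eef_pos: [610.9, -245.9, 40.3]
tcp_rot: [-3.142, 0.0, 0.204]
ft_force: [0.1, -0.8, -2.5]
opening: 0.587
grip_force: 30.0
```

>>> step_arm:
  plan:
    - [[0,0,1,0,-1],[0,0,2,0,-1],[0,0,2,0,-1]]

```text
t: 25.5
eef_pos: [611.1, -246.0, 39.0]
tcp_rot: [3.141, -0.001, 0.204]
ft_force: [-0.4, -0.2, 1.3]
opening: 0.582
grip_force: 30.0
```

Touching; release, rise and check.

>>> step_arm:
  plan:
    - [[0,0,0,0,1],[0,0,0,0,1],[0,0,0,0,1],[0,0,0,0,1],[0,0,0,0,1],[0,0,0,0,1]]

```text
t: 26.0
eef_pos: [610.9, -245.9, 38.4]
tcp_rot: [3.142, 0.0, 0.204]
ft_force: [1.2, -0.0, -0.8]
opening: 0.951
grip_force: 0.0
```

>>> step_arm:
  plan:
    - [[0,0,-35,0,1],[0,0,-75,0,1],[0,0,-115,0,1],[-40,0,-130,0,1],[-80,0,-140,0,1],[-120,0,-140,0,1],[-160,0,-140,0,1],[-190,0,-140,0,1]]

```text
t: 26.67
eef_pos: [422.3, -284.3, 178.8]
tcp_rot: [3.141, 0.0, 0.204]
ft_force: [-0.1, -1.1, -0.2]
opening: 1.004
grip_force: 0.0
```

```bash
python3 - <<'E'
from h import *
for c in('red','green','gold'): lid(c,85)
im=env.read_camera('top');cv2.imwrite('pics/top2.png',im);cal=env.get_calibration('top')
for n,lo,hi in(('green',(50,60,30),(90,255,255)),('red',(0,150,120),(6,255,255)),('gold',(22,100,120),(35,255,255))):
    for b in blobs(im,lo,hi,(170,130,462,270)):
        M=cv2.moments(b);p=plane(cal,(M['m10']/M['m00'],M['m01']/M['m00']),85)[0,:2]
        for r,x,y,a in(('g',578.5,113,8.2),('e',546,-56.5,-1.5),('r',565.3,-256,11.7)):
            t=np.radians(a);q=np.array([[np.cos(t),np.sin(t)],[-np.sin(t),np.cos(t)]])@(p-[x,y])
            if np.hypot(*q)<90: print(n,r,q.round(1))
im=env.read_camera('side');cv2.imwrite('pics/side2.png',im)
E
```

```text
red wrist lid 516.1 -266.1 r 18.0 px [323.  94.]
red wrist lid 516.0 -265.8 r 26.1 px [325.  90.]
green wrist lid 532.8 97.9 r 31.4 px [30. 52.]
gold wrist lid 498.3 -63.5 r 31.1 px [117.  85.]
green g [-48.2  -0.9]
green g [45.5 -1. ]
red r [-49.1   1.8]
red r [45.3  1.7]
gold e [-48.1  -1.7]
```

View pics/side2.png

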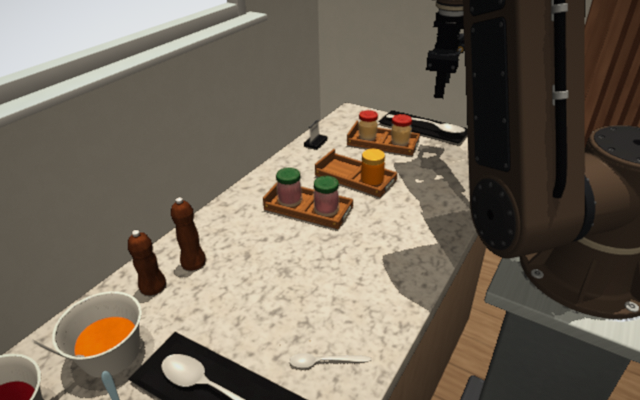

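View pics/top2.png

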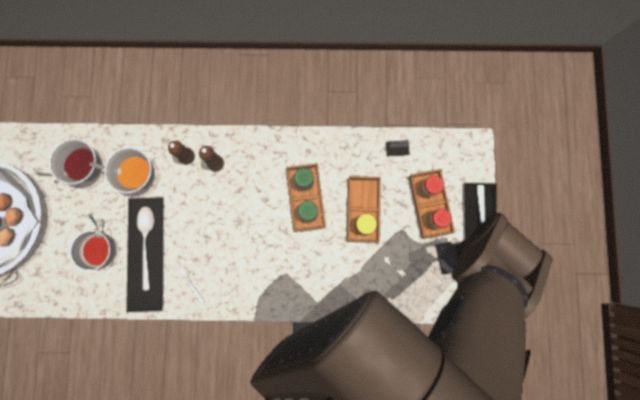

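All five jars are upright in the right bays: green lids at (304,178) and (308,211), red at (433,185) and (442,218), gold at (366,224). Each is within about 3 mm of its bay centre. The sign and the mills haven't moved.

```bash
python3 -c "
from cell import env
print(env.job_done())"
```

```text
the job is handed in; nothing more can be done
None
```

The job is handed in: by the last camera check, all five jars stood upright and let go within about 3 mm of their bay centres, and the sign and mill looked unmoved. The judge returned no verdict.

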